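Seat the keyed cover on a candle mould

TASK

Close the candle mould: with a fingertip push the blue fin round until the notch in the yellow cover's edge stands over the brass pin on the mould's red ear, then press the cover down in its middle until it is fully home on the rim, and draw the hand clear. Only push and press: do not grip the fin or lift the cover, and leave the scent bottles, the cup and the tin where they stand.

Things in the scene. Friction and masses are not known exactly. Their poses are not given: they have to be found in the camera images.
- mould: Fixed aluminium candle mould, 104 mm across and 90 mm tall to its rim (rim 120 mm across, at 90 mm above the table), on a round cork trivet 160 mm across. Origin: centre of its underside, on the table. z up; its x axis points to the pin. A red ear, 18 mm wide, sticks out from the rim under the pin to 90 mm from the axis (30 mm beyond the cover's edge), at rim height, and shows from above where the pin is. The mould may face any way.
- pin (a point): Tip of the upright brass pin, 8 mm in diameter with a round top, which stands 8 mm above the rim, 54 mm from the mould's axis. Partly or wholly hidden from above by the cover until the notch comes over it.
- notch (a point): Middle of the open notch in the edge of the yellow cover, at the height of the cover's upper face, 54 mm from the axis. The notch is 14 mm wide, cut inward from the edge about 13 mm deep. A white line on the cover points from the middle to the notch; the fin stands on the opposite side. The yellow cover is a disc 120 mm across and 6 mm thick, carried by a rubber plug in the mould, so it turns and slides on the mould's axis only.
- cover_middle (a point): Centre of the top of the cover's raised middle boss (30 mm across, 4 mm higher than the cover's face): the place to press. At the start it is 109 mm above the table, when home 100 mm.
- fin_top (a point): Middle of the top edge of the blue fin that stands up from the cover, 41 mm from the axis, straight across from the notch. The fin is a radial wall 24 mm long (29 to 53 mm from the axis), 10 mm thick, and 24 mm tall above the cover's face, which is 105 mm above the table at the start. Frame: x points from the fin across the axis towards the notch, z up. Pushing it sideways with about 1.5 N turns the cover, which stays where it is left.
- fin_left: One half (5 mm thick) of the blue fin: the flank on the +y side of the fin's frame; origin at its foot. Both flanks pressed at once counts as gripping the fin.
- fin_right: The other half (5 mm thick) of the blue fin: the flank on the -y side of the fin's frame; origin at its foot.
- cover_turn (a joint): Turn of the cover about the upright axis, rad, growing anticlockwise seen from above: the angle from the pin's direction to the notch's. 0 or 2 pi means the notch is over the pin. Friction 0.05 N m; it turns freely either way, a full turn and more, while the cover is up, and starts anywhere from 0.9 to 5.4. The notch goes freely over the pin within about 0.05 rad, and the pin's round top draws it in from up to about 0.09 rad.
- cover_depth (a joint): How far the cover has been pressed down, m: 0 at the start, 0.009 when fully home, with its underside on the rim; negative when lifted. The plug's friction holds it where it is left: about 6 N moves it down at the start, more if fast (40 N per m/s). With the notch away from the pin it is stopped by the pin after 1 to 3 mm.
- scent_a: Loose amber glass scent bottle, 28 mm across, 72 mm tall, white cap. Origin: centre of its underside. Bystander.
- scent_b: Loose amber glass scent bottle, the same as the other. Bystander.
- black_cup: Loose open black plastic cup, 72 mm across, 55 mm tall. Origin: centre of its underside. Bystander.
- tin: Loose red tin, 68 mm across, 85 mm tall. Origin: centre of its underside. Bystander.

How it is judged:
By the outcome, as a careful person would: the job done as asked, in the order asked, and still so for the second after the job is handed in, with the robot touching nothing.
It also fails if it takes over 64 s, if anything falls off the work surface, if the arm or the gripper's body presses on something with over 40 N, if the wrist force passes 120 N, or if a joint passes its speed limit or range.

ROBOT

A 7-joint arm with a two-finger parallel gripper is mounted at the origin on the work surface. World frame = base frame: x ahead of the robot, y to its left, z up, the work surface at z = 0. Lengths are in m, angles in rad, forces in N, time in s.
With the tool pointing down it reaches from about 0.4 to 0.85 m from the base axis. Payload 4.5 kg.
Tool frame: the origin (TCP) lies at the very end of the fingers, on their centre line; the grasp point (between the pads) lies 19 mm behind it; y points along the fingers, x is the direction in which the jaws open and shut, and the axes are right-handed (so a half turn about y gives the same grasp; the last joint's range is limited). The gripper opens to 88 mm and grips with 3 to 60 N. Pads are 18 mm wide; open, the fingers measure 123 mm over their backs; the gripper's body (75 mm by 187 mm) begins 45 mm behind the grasp point.
Start: joints at [-1.297, 0.689, -0.195, 1.565, 0.157, 0.902, -0.215], TCP at [0.148, 0.607, 0.239] pointing down, gripper open.
Joint ranges: [-3.01, 3.01], [-0.46, 2.08], [-1.47, 1.51], [0.13, 2.56], [-1, 4.14], [0.04, 2.09], [-2.66, 2.66]. Speed limits (rad/s): [2.57, 2.57, 3.14, 3.14, 3.14, 3.14, 3.14].

INTERFACE

Orientations are given as a rotation vector (axis times angle).
In Python, from bench import sensors, grab_frame, camera_model, manip, find_in gives the robot as it stands. The module is installed in compiled form; this text tells all that it offers.
- The arm moves only by the tool send_rows, never from a script. Its argument "plan" is a list of rows, each a list of 3 entries, a list of its own where there are three numbers: the shift along the tool's x, y, z in mm, then the turn about the tool's y in rad, then the opening, from 0 (shut) to 1 (fully open). In form: [[[tx, ty, tz], roll, gripper], ...]. A call has 1 to 20 rows; each row shifts and turns the commanded pose from where the row before left it, along the tool's axes as they then stand; what a row does not reach is not made up. A row lasts 1/10 s, in which the tool goes at most 50 mm and 8.59 degrees, less where a joint would pass 70% of its speed; a pose out of reach is approached as far as the arm can. A call is refused whole if a number of a shift passes 50 or a number of a turn 0.15, either way. A call with a gripper value outside its range is refused whole. The fingers move at their own pace and stop on an object; the grip force is fixed at half the most. Time passes only in rows, so rows that do not move let the fingers close. It gives the time, the measured TCP pose, the force and the opening at its end, in the units of the state.
- sensors.get_obs(): the state, without advancing time (a new reading comes with each control period).
- grab_frame(name): name is "scene" or "top"; returns (picture, depth): 384x512x3 uint8, red, green, blue; 384x512 float32, m along the optical axis (not along the pixel's ray), 0 where there is no reading.
- camera_model(name): a dict with "vfov" (degrees; the focal length in pixels is half the picture's height over the tangent of half this angle, whatever the lens; pixels are square), "cx", "cy" (the principal point, pixels), "D" ([k1, k2, p1, p2, k3] as OpenCV has them; the pictures are not rectified), "extrinsics" (4x4, takes a point from camera to world coordinates). Camera axes: x right, y up, looking along -z (the intrinsics and any distortion apply to the point x, -y, -z); pixel columns grow to the right and rows downward; lengths in m; the calibration is good to about 2 mm. A picture is of the moment at which its call begins. camera_model takes no time and is no camera call.
- manip.close_job(): hands the job in, once; it reports no verdict.
Trained networks look in the newest picture that a camera, given by its name, has taken for a name from the list of things; names that differ only in an ending like _2 or _b are one class to them, and where a whole thing is asked for, a point or a joint stands for the part that bears it (a point fixed in the world has none). Each returns a list of dicts, best first, with "p" (0 to 1); they miss things now and then, are a little off and sometimes report something else, mostly with a low value. They report only what shows in the picture. A call takes as long as a camera call.
- find_in(camera, label): "point" ([x, y, z] in m, in the coordinates of the camera as it stood for that picture, good to about 4 mm: the middle of the surface that is visible of it).
The state is a dict: "time": time; "joints": joint angles; "qvel": joint speeds; "effort": joint torques, N m; "position": TCP position; "ee_rot": TCP orientation; "ft_force": force on the tool from outside, world axes, zero at the start; "moment": the same for the moment, N m; "width": opening from 0.0 (shut) to 1.0 (fully open).
Only numpy, scipy, OpenCV 4.12 (cv2) and the standard library are available. Lean on these libraries where they do the work, as an engineer would, in place of code of your own. Each camera call takes 0.05 s, during which the arm holds its last target.

## Working session

There is one attempt and no reset: what is moved stays moved. The work goes in short steps, Python scripts to look and compute and a tool call to move; the robot and the scene stay as the last step left them, time stands still between calls to the robot, and variables do not carry over. Pictures are saved under pics/ and viewed, and the job is handed in when it is done.

Besides the shell and the picture viewer there is one more tool, called after "Emit:" by a JSON object that holds its "op" and its "data". send_rows: Moves the arm, as the interface text tells. Its arguments: {"type":"object","properties":{"plan":{"type":"array","items":{"type":"array"}}},"required":["plan"]}

```bash
mkdir -p pics; cat > h.py <<'E'
import numpy as np, cv2
from bench import sensors, grab_frame, camera_model, manip, find_in
def K(n):
    m=camera_model(n); f=192/np.tan(np.radians(m['vfov'])/2)
    return np.array([[f,0,m['cx']],[0,f,m['cy']],[0,0,1.]]),np.array(m['D'],float),np.array(m['extrinsics'])
def cloud(n,dep):
    k,D,T=K(n); v,u=np.mgrid[:384,:512]
    p=cv2.undistortPoints(np.stack([u,v],-1).reshape(-1,1,2).astype(float),k,D).reshape(384,512,2)
    d=dep.astype(float); c=np.stack([p[...,0]*d,-p[...,1]*d,-d],-1)
    return c@T[:3,:3].T+T[:3,3]
def pix(n,P):
    k,D,T=K(n); c=(np.atleast_2d(P)-T[:3,3])@T[:3,:3]; c=c*[1,-1,-1]
    return cv2.projectPoints(c,np.zeros(3),np.zeros(3),k,D)[0].reshape(-1,2)
E
python3 - <<'E'
from h import *
o=sensors.get_obs()
for k,v in o.items(): print(k,np.round(v,3))
for n in('top','scene'):
    p,d=grab_frame(n); cv2.imwrite(f'pics/{n}0.png',p[...,::-1]); np.savez(f'{n}0.npz',p=p,d=d)
    T=K(n)[2]; print(n,T.round(3))
    for l in ['notch','cover_middle','fin_top','mould','scent_a','black_cup','tin']:
        for r in find_in(n,l)[:2]: print(l,round(r['p'],2),(T[:3,:3]@r['point']+T[:3,3]).round(3))
E
```

```text
time 0.0
joints [-1.297  0.69  -0.195  1.566  0.157  0.902 -0.215]
qvel [-0.002 -0.001 -0.     0.001  0.001 -0.    -0.001]
effort [-0.0000e+00 -5.2755e+01 -1.2670e+00 -1.5342e+01 -5.3000e-02  7.0000e-03
  0.0000e+00]
position [0.148 0.606 0.238]
ee_rot [-1.314 -1.03   1.032]
ft_force [ 0.594 -0.196 -0.006]
moment [ 0.018 -0.073  0.024]
width 1.002
top [[-0.003  0.998 -0.056  0.474]
 [-1.    -0.004 -0.018 -0.007]
 [-0.018  0.056  0.998  0.932]
 [ 0.     0.     0.     1.   ]]
notch 0.88 [ 0.544 -0.078  0.106]
cover_middle 0.7 [ 0.54  -0.077  0.107]
fin_top 0.59 [ 0.542 -0.077  0.106]
mould 0.62 [ 0.538 -0.074  0.11 ]
scent_a 0.7 [ 0.456 -0.265  0.045]
scent_a 0.66 [ 0.54  -0.077  0.107]
black_cup 0.77 [0.446 0.296 0.021]
tin 0.66 [ 0.609 -0.239  0.081]
tin 0.17 [0.444 0.292 0.023]
scene [[ 0.869 -0.361  0.34   0.831]
 [ 0.495  0.659 -0.566 -0.459]
 [-0.02   0.66   0.751  0.715]
 [ 0.     0.     0.     1.   ]]
notch 0.77 [ 0.544 -0.084  0.103]
cover_middle 0.8 [ 0.548 -0.088  0.102]
fin_top 0.91 [ 0.548 -0.086  0.101]
mould 0.69 [ 0.559 -0.106  0.09 ]
scent_a 0.84 [ 0.461 -0.27   0.046]
scent_a 0.75 [0.573 0.296 0.031]
black_cup 0.83 [0.446 0.277 0.037]
black_cup 0.72 [ 0.546 -0.08   0.107]
tin 0.93 [ 0.623 -0.259  0.081]
```

View pics/top0.png

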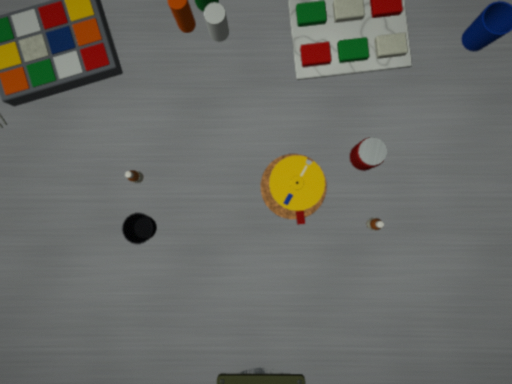

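View pics/scene0.png

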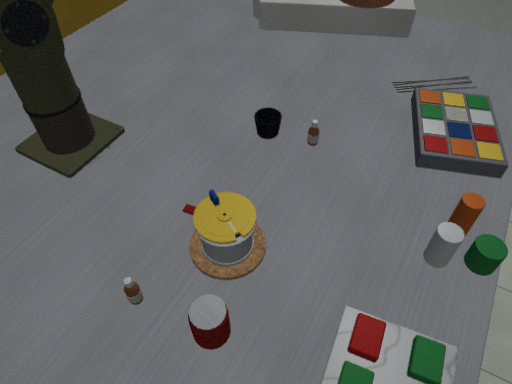

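```bash
python3 - <<'E'
from h import *
from scipy.spatial.transform import Rotation as R
print(R.from_rotvec([-1.314,-1.03,1.032]).as_matrix().round(3))
for n in('top','scene'):
    z=np.load(n+'0.npz');p=z['p'];d=z['d'];W=cloud(n,d)
    h=cv2.cvtColor(p,cv2.COLOR_RGB2HSV)
    near=(np.hypot(W[...,0]-.541,W[...,1]+.077)<.11)&(W[...,2]>.08)&(d>0)
    S,V=h[...,1]>110,h[...,2]>60
    H=h[...,0]
    ms={'yel':(H>18)&(H<38)&S&V,'blue':(H>95)&(H<130)&S&V,'red':((H<8)|(H>172))&S&V,'white':(h[...,1]<50)&(h[...,2]>170)}
    for k,m in ms.items():
        m=m&near
        if m.sum()<4: print(n,k,m.sum());continue
        Q=W[m]; v,u=np.nonzero(m)
        print(n,k,m.sum(),Q.mean(0).round(4),Q.min(0).round(3),Q.max(0).round(3),'pix',u.mean().round(1),v.mean().round(1))
        if k=='yel':
            hull=cv2.convexHull(Q[:,:2].astype(np.float32)); print(cv2.minEnclosingCircle(hull))
E
```

```text
[[ 0.237 -0.    -0.971]
 [ 0.971 -0.001  0.237]
 [-0.001 -1.     0.   ]]
top yel 2318 [ 0.5445 -0.079   0.1053] [ 0.485 -0.139  0.083] [ 0.605 -0.02   0.128] pix 296.2 182.5
((0.5441403985023499, -0.0791587308049202), 0.06112467870116234)
top blue 31 [ 0.5085 -0.0591  0.1283] [ 0.499 -0.066  0.125] [ 0.516 -0.053  0.132] pix 287.8 198.6
top red 95 [ 0.4688 -0.0882  0.0897] [ 0.457 -0.097  0.085] [ 0.481 -0.079  0.093] pix 300.1 217.5
top white 0
scene yel 2370 [ 0.5474 -0.0847  0.1047] [ 0.476 -0.141  0.088] [ 0.606 -0.021  0.112] pix 224.2 217.6
((0.5409119129180908, -0.0839739739894867), 0.06501375883817673)
scene blue 55 [ 0.5109 -0.0632  0.126 ] [ 0.498 -0.07   0.111] [ 0.521 -0.054  0.13 ] pix 213.4 195.4
scene red 76 [ 0.4667 -0.0905  0.0888] [ 0.456 -0.099  0.085] [ 0.479 -0.081  0.091] pix 188.9 208.6
scene white 0
```

The top view shows the cover centred near (297,183) px, the blue fin at (288,199), the red ear at (300,217) and the white line pointing to about (306,168). From the depth data the fin is at about 151° and the ear at about 187° around the axis, so the turn is about 144° clockwise. I'll refine those angles and plan the approach.

```bash
cat > plan.py <<'E'
import numpy as np, json
def wrap(a): return (a+np.pi)%(2*np.pi)-np.pi
def plan(start,wps):
    """start (x,y,z mm,yaw rad); wps list of (x,y,z,yaw,nrows). tool x=(c,s,0), y=down, z=(-s... ) = x cross y"""
    p=np.array(start[:3],float); y=start[3]; rows=[]
    for *w,n in wps:
        t=np.array(w[:3],float)
        for i in range(n):
            k=n-i; d=(t-p)/k; dy=(w[3]-y)/k
            c,s=np.cos(y),np.sin(y)
            X=np.array([c,s,0]);Y=np.array([0,0,-1.]);Z=np.cross(X,Y)
            sh=np.array([d@X,d@Y,d@Z]).round(1); r=round(-dy,3)
            rows.append([sh.tolist(),float(r),0]); p=p+X*sh[0]+Y*sh[1]+Z*sh[2]; y-=r
    print(json.dumps(rows)); print(len(rows),p.round(1),round(y,4), 'max',max(np.abs(r[0]).max() for r in rows),max(abs(r[1]) for r in rows))
def now():
    from bench import sensors
    from scipy.spatial.transform import Rotation as R
    o=sensors.get_obs(); M=R.from_rotvec(o['ee_rot']).as_matrix()
    return [*(np.array(o['position'])*1000),np.arctan2(M[1,0],M[0,0])]
E
python3 - <<'E'
from h import *
from plan import *
for n in('top','scene'):
    z=np.load(n+'0.npz');p=z['p'];d=z['d']
    u,v=pix(n,[.544,-.08,.105])[0].astype(int); c=p[v-50:v+50,u-50:u+50]
    cv2.imwrite(f'pics/{n}0c.png',cv2.resize(c[...,::-1],None,fx=6,fy=6,interpolation=cv2.INTER_CUBIC))
s=now();print(np.round(s,3))
r=np.radians
plan(s,[(480,-80,200,r(151),20)])
E
```

```text
[148.411 607.152 238.761   1.331]
[[[-29.4, 1.9, -24.3], -0.065, 0], [[-31.0, 1.9, -22.3], -0.065, 0], [[-32.3, 1.9, -20.2], -0.065, 0], [[-33.6, 1.9, -18.1], -0.065, 0], [[-34.7, 1.9, -15.9], -0.065, 0], [[-35.6, 2.0, -13.6], -0.065, 0], [[-36.5, 1.9, -11.2], -0.065, 0], [[-37.1, 2.0, -8.9], -0.065, 0], [[-37.6, 1.9, -6.4], -0.065, 0], [[-37.9, 2.0, -4.0], -0.065, 0], [[-38.1, 1.9, -1.5], -0.065, 0], [[-38.1, 2.0, 1.0], -0.065, 0], [[-38.0, 1.9, 3.5], -0.066, 0], [[-37.7, 2.0, 5.9], -0.065, 0], [[-37.2, 1.9, 8.4], -0.066, 0], [[-36.6, 2.0, 10.8], -0.065, 0], [[-35.8, 1.9, 13.2], -0.066, 0], [[-34.9, 2.0, 15.5], -0.065, 0], [[-33.8, 1.9, 17.8], -0.066, 0], [[-32.5, 2.0, 19.9], -0.065, 0]]
20 [480. -80. 200.] 2.6351 max 38.1 0.066
```

View pics/top0c.png

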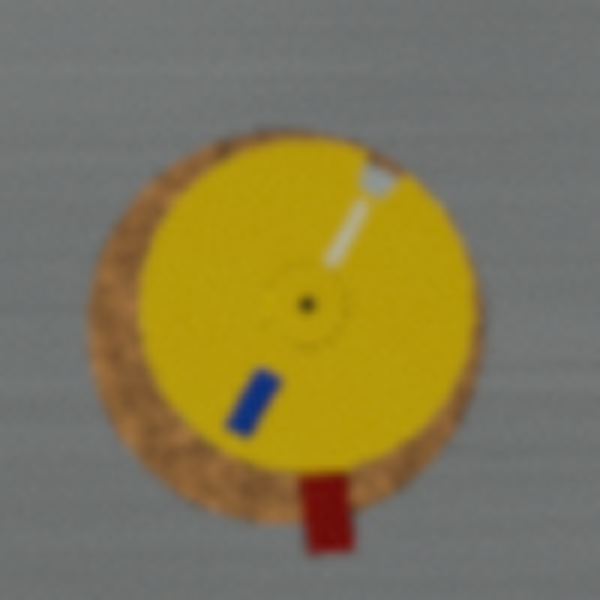

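The crop shows the fin at lower left, (255,402), the notch and white line at upper right, (378,180), and the ear at (328,512). That matches the estimate. I'll move to above the start side with the gripper shut.

Emit:
{"op": "send_rows", "data": {"plan": [[[-29.4,2,-24.3],-0.065,0],[[-31.0,2,-22.3],-0.065,0],[[-32.3,2,-20.2],-0.065,0],[[-33.6,2,-18.1],-0.065,0],[[-34.7,2,-15.9],-0.065,0],[[-35.6,2,-13.6],-0.065,0],[[-36.5,2,-11.2],-0.065,0],[[-37.1,2,-8.9],-0.065,0],[[-37.6,2,-6.4],-0.065,0],[[-37.9,2,-4.0],-0.065,0],[[-38.1,2,-1.5],-0.065,0],[[-38.1,2,1.0],-0.065,0],[[-38.0,2,3.5],-0.066,0],[[-37.7,2,5.9],-0.065,0],[[-37.2,2,8.4],-0.066,0],[[-36.6,2,10.8],-0.065,0],[[-35.8,2,13.2],-0.066,0],[[-34.9,2,15.5],-0.065,0],[[-33.8,2,17.8],-0.066,0],[[-32.5,2,19.9],-0.065,0]]}}

```text
time: 2.8
position: [0.4807, -0.0818, 0.1988]
ee_rot: [-0.5, -1.939, 1.939]
ft_force: [1.0, 0.1, -0.4]
width: 0.001
```

```bash
python3 - <<'E'
from h import *
from plan import *
s=now();print(np.round(s,3), sensors.get_obs()['width'],sensors.get_obs()['joints'],sensors.get_obs()['ft_force'])
z=np.load('top0.npz');W=cloud('top',z['d'])
u0,v0=pix('top',[.544,-.08,.105])[0].astype(int)-50
# at known heights: ray intersect
def ray(n,u,v,zh):
    k,D,T=K(n);a=cv2.undistortPoints(np.array([[[u,v]]],float),k,D)[0,0]
    r=T[:3,:3]@[a[0],-a[1],-1]; return T[:3,3]+r*(zh-T[2,3])/r[2]
f=lambda a,b:(u0+(a+.5)/6-.5,v0+(b+.5)/6-.5)
c=ray('top',*f(307,304),.109)
print('c',c)
for nm,q,h in (('fin',f(254,402),.129),('notch',f(378,182),.105),('ear',f(328,512),.090),('line',f(347,234),.105)):
    e=ray('top',*q,h)-c; print(nm,np.degrees(np.arctan2(e[1],e[0])),np.hypot(e[0],e[1]))
z=np.load('scene0.npz')
E
```

```text
[480.726 -81.821 198.807   2.637] 0.0011089664606202044 [ 0.48996243  0.64380255 -0.6675005   2.00051895  0.61140754  0.70419235
  2.07407406] [ 1.00057196  0.10205973 -0.40490637]
c [ 0.54459422 -0.07980983  0.109     ]
fin 150.26209080975417 0.04144866183815285
notch -30.62923316942115 0.05163240259138597
ear -173.38873347771747 0.0751047034657971
line -30.29959680799181 0.029675355834420207
```

View pics/scene0c.png

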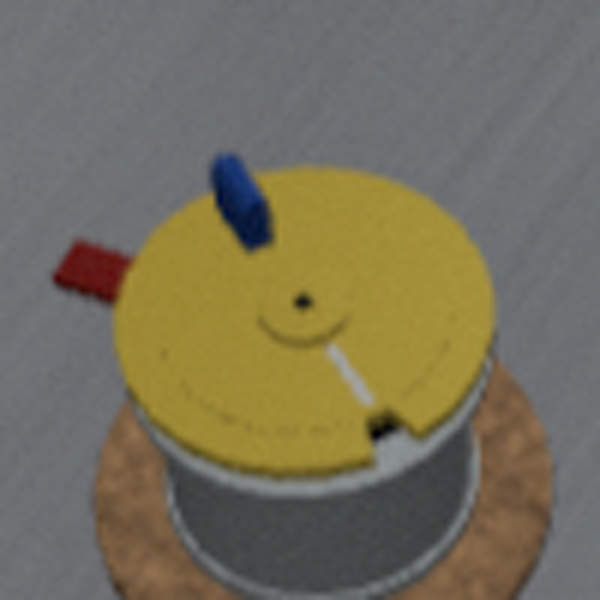

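```bash
cat >> plan.py <<'E'
def at(C,phi,off,z,n,rad=41):
    a=np.radians(phi); r=np.array([np.cos(a),np.sin(a)]);t=np.array([-r[1],r[0]])
    q=np.array(C)+rad*r+off*t
    return (*q,z,a,n)
def ray(n,u,v,zh):
    from h import K,cv2
    k,D,T=K(n);a=cv2.undistortPoints(np.array([[[u,v]]],float),k,D)[0,0]
    r=T[:3,:3]@[a[0],-a[1],-1]; return T[:3,3]+r*(zh-T[2,3])/r[2]
E
python3 - <<'E'
from h import *
from plan import *
u0,v0=pix('scene',[.544,-.08,.105])[0].astype(int)-50
f=lambda a,b:(u0+(a+.5)/6-.5,v0+(b+.5)/6-.5)
print(ray('scene',*f(304,301),.109))
C=(544.5,-80)
s=now()
plan(s,[at(C,151,26,180,2),at(C,151,26,115,5)]+[at(C,151,14,115,3)])
plan(at(C,151,14,115,3)[:4],[at(C,151-6*i,14,115,1) for i in range(1,21)])
E
```

```text
[ 0.54482342 -0.08016917  0.109     ]
[[[-7.0, 9.4, -3.2], 0.001, 0], [[-6.9, 9.4, -3.3], 0.001, 0], [[-0.0, 13.0, 0.0], -0.0, 0], [[-0.0, 13.0, 0.0], -0.0, 0], [[-0.0, 13.0, 0.0], -0.0, 0], [[-0.0, 13.0, 0.0], -0.0, 0], [[-0.0, 13.0, 0.0], -0.0, 0], [[0.0, 0.0, -4.0], -0.0, 0], [[0.0, 0.0, -4.0], -0.0, 0], [[0.0, 0.0, -4.0], -0.0, 0]]
10 [501.9 -72.4 115. ] 2.635 max 13.0 0.001
[[[1.2, 0.0, -4.4], 0.105, 0], [[1.3, 0.0, -4.3], 0.104, 0], [[1.2, 0.0, -4.4], 0.105, 0], [[1.3, 0.0, -4.3], 0.105, 0], [[1.2, 0.0, -4.4], 0.105, 0], [[1.2, 0.0, -4.4], 0.104, 0], [[1.3, 0.0, -4.3], 0.105, 0], [[1.2, 0.0, -4.4], 0.105, 0], [[1.3, 0.0, -4.4], 0.104, 0], [[1.2, 0.0, -4.3], 0.105, 0], [[1.2, 0.0, -4.4], 0.105, 0], [[1.3, 0.0, -4.4], 0.105, 0], [[1.2, 0.0, -4.3], 0.104, 0], [[1.2, 0.0, -4.4], 0.105, 0], [[1.3, 0.0, -4.3], 0.105, 0], [[1.2, 0.0, -4.4], 0.105, 0], [[1.3, 0.0, -4.4], 0.104, 0], [[1.2, 0.0, -4.3], 0.105, 0], [[1.2, 0.0, -4.4], 0.105, 0], [[1.3, 0.0, -4.3], 0.104, 0]]
20 [572.4 -46.8 115. ] 0.5414 max 4.4 0.105
```

Emit:
{"op": "send_rows", "data": {"plan": [[[-7.0,9.4,-3.2],0,0],[[-7,9.4,-3.2],0,0],[[0,13,0],0,0],[[0,13,0],0,0],[[0,13,0],0,0],[[0,13,0],0,0],[[0,13,0],0,0],[[0,0,-4],0,0],[[0,0,-4],0,0],[[0,0,0],0,0],[[0,0,0],0,0]]}}

```text
time: 3.9
position: [0.4997, -0.0738, 0.1154]
ee_rot: [-0.502, -1.939, 1.938]
ft_force: [0.2, 0.1, 0.6]
width: 0.006
```

```bash
python3 - <<'E'
from h import *
from plan import *
s=now();print(np.round(s,3),np.round(at((544.5,-80),151,18,115,3),3), sensors.get_obs()['ft_force'])
for n in('top','scene'):
    p,d=grab_frame(n)
    u,v=pix(n,[.544,-.08,.105])[0].astype(int); c=p[v-50:v+50,u-50:u+50]
    cv2.imwrite(f'pics/{n}1c.png',cv2.resize(c[...,::-1],None,fx=6,fy=6,interpolation=cv2.INTER_CUBIC))
E
```

```text
[499.678 -73.771 115.424   2.636] [499.914 -75.866 115.      2.635   3.   ] [0.23690425 0.13727401 0.60275332]
```

View pics/scene1c.png

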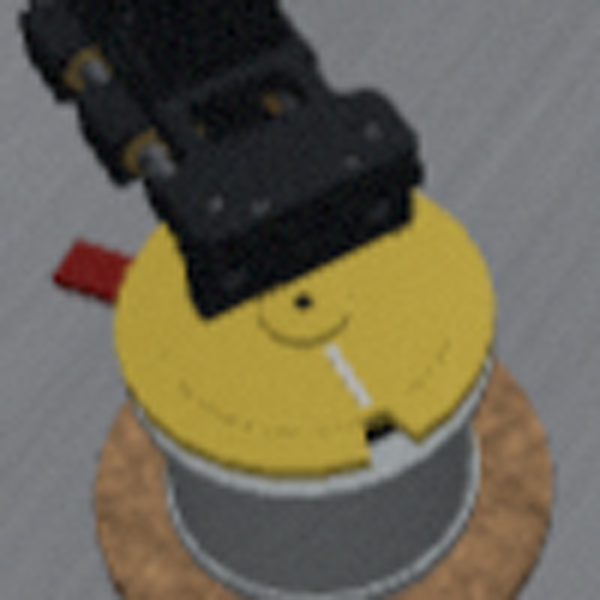

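View pics/top1c.png

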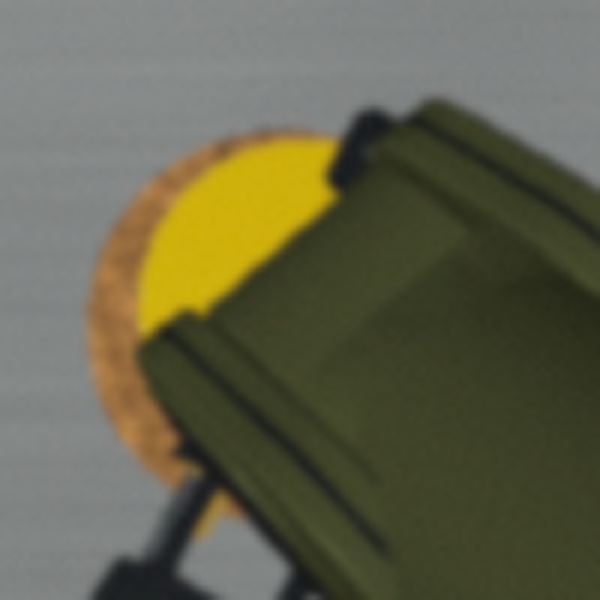

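The scene view shows the hand over the fin side and the line still pointing to about (368,405), so the cover hasn't moved. Next I'll sweep the fin clockwise, stopping short of the target.

```bash
python3 - <<'E'
from plan import *
C=(544.5,-80)
s=now()
plan(s,[at(C,151-6*i,14,115,1) for i in range(1,20)])
E
```

```text
[[[0.1, 0.3, -7.1], 0.104, 0], [[1.2, 0.0, -4.4], 0.105, 0], [[1.3, 0.0, -4.3], 0.105, 0], [[1.2, 0.0, -4.4], 0.104, 0], [[1.3, 0.0, -4.3], 0.105, 0], [[1.2, 0.0, -4.4], 0.105, 0], [[1.2, 0.0, -4.4], 0.105, 0], [[1.3, 0.0, -4.3], 0.104, 0], [[1.2, 0.0, -4.4], 0.105, 0], [[1.3, 0.0, -4.3], 0.105, 0], [[1.2, 0.0, -4.4], 0.104, 0], [[1.2, 0.0, -4.4], 0.105, 0], [[1.3, 0.0, -4.3], 0.105, 0], [[1.2, 0.0, -4.4], 0.105, 0], [[1.3, 0.0, -4.4], 0.104, 0], [[1.2, 0.0, -4.3], 0.105, 0], [[1.2, 0.0, -4.4], 0.105, 0], [[1.3, 0.0, -4.3], 0.104, 0], [[1.2, 0.0, -4.4], 0.105, 0]]
19 [568.8 -44.2 115. ] 0.6459 max 7.1 0.105
```

Emit:
{"op": "send_rows", "data": {"plan": [[[0.1,0.3,-7.1],0.104,0],[[1.2,0.0,-4.4],0.105,0],[[1.3,0.0,-4.3],0.105,0],[[1.2,0.0,-4.4],0.104,0],[[1.3,0.0,-4.3],0.105,0],[[1.2,0.0,-4.4],0.105,0],[[1.2,0.0,-4.4],0.105,0],[[1.3,0.0,-4.3],0.104,0],[[1.2,0.0,-4.4],0.105,0],[[1.3,0.0,-4.3],0.105,0],[[0,0,0],0,0]]}}

```text
time: 5.1
position: [0.5293, -0.0392, 0.1147]
ee_rot: [-1.201, -1.221, 1.222]
ft_force: [-1.5, 0.9, -1.2]
width: 0.003
```

```bash
python3 - <<'E'
from h import *
from plan import *
C=(544.5,-80)
s=now();print(np.round(s,3),np.round(at(C,91,14,115,3),3), sensors.get_obs()['ft_force'],sensors.get_obs()['moment'])
for n in('scene',):
    p,d=grab_frame(n)
    u,v=pix(n,[.544,-.08,.105])[0].astype(int); c=p[v-50:v+50,u-50:u+50]
    cv2.imwrite(f'pics/{n}2c.png',cv2.resize(c[...,::-1],None,fx=6,fy=6,interpolation=cv2.INTER_CUBIC))
plan(s,[at(C,91-6*i,14,115,1) for i in range(1,13)])
E
```

```text
[529.295 -39.178 114.735   1.588] [529.787 -39.251 115.      1.588   3.   ] [-1.47349632  0.87598607 -1.22054179] [ 0.03412837  0.17634896 -0.00358336]
[[[1.2, -0.3, -4.9], 0.104, 0], [[1.2, 0.0, -4.3], 0.105, 0], [[1.2, 0.0, -4.4], 0.105, 0], [[1.3, 0.0, -4.3], 0.104, 0], [[1.2, 0.0, -4.4], 0.105, 0], [[1.3, 0.0, -4.4], 0.105, 0], [[1.2, 0.0, -4.3], 0.104, 0], [[1.2, 0.0, -4.4], 0.105, 0], [[1.3, 0.0, -4.4], 0.105, 0], [[1.2, 0.0, -4.3], 0.105, 0], [[1.2, 0.0, -4.4], 0.104, 0], [[1.3, 0.0, -4.3], 0.105, 0]]
12 [578.7 -53.4 115. ] 0.3317 max 4.9 0.105
```

View pics/scene2c.png

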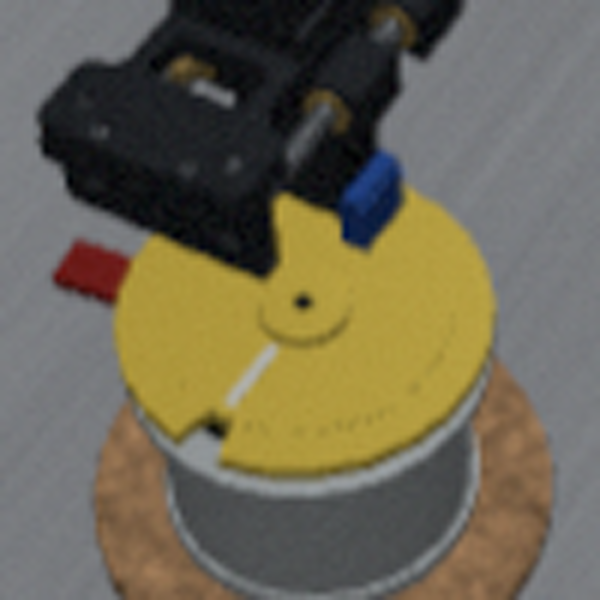

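The fin is being pushed cleanly. It is now at (370,200), with the notch at (215,425). I'll continue to about 12° short of the target.

Emit:
{"op": "send_rows", "data": {"plan": [[[1.2,0,-4.4],0.104,0],[[1.2,0.0,-4.3],0.105,0],[[1.2,0.0,-4.4],0.105,0],[[1.3,0.0,-4.3],0.104,0],[[1.2,0.0,-4.4],0.105,0],[[1.3,0.0,-4.4],0.105,0],[[1.2,0.0,-4.3],0.104,0],[[1.2,0.0,-4.4],0.105,0],[[1.3,0.0,-4.4],0.105,0],[[1.2,0.0,-4.3],0.105,0],[[1.2,0.0,-4.4],0.104,0],[[1.3,0.0,-4.3],0.105,0],[[0,0,0],0,0]]}}

```text
time: 6.45
position: [0.5788, -0.0532, 0.1147]
ee_rot: [-1.555, -0.263, 0.261]
ft_force: [1.1, 1.7, 0.0]
width: 0.003
```

```bash
python3 - <<'E'
from h import *
from plan import *
C=(544.5,-80)
s=now();print(np.round(s,3),np.round(at(C,19,14,115,3),3), sensors.get_obs()['ft_force'])
for n in('scene','top'):
    p,d=grab_frame(n)
    u,v=pix(n,[.544,-.08,.105])[0].astype(int); c=p[v-50:v+50,u-50:u+50]; print(n,u-50,v-50)
    cv2.imwrite(f'pics/{n}3c.png',cv2.resize(c[...,::-1],None,fx=6,fy=6,interpolation=cv2.INTER_CUBIC))
E
```

```text
[ 5.78830e+02 -5.31920e+01  1.14664e+02  3.34000e-01] [ 5.78708e+02 -5.34140e+01  1.15000e+02  3.32000e-01  3.00000e+00] [1.12525104 1.73320402 0.00903006]
scene 174 164
top 246 132
```

View pics/scene3c.png

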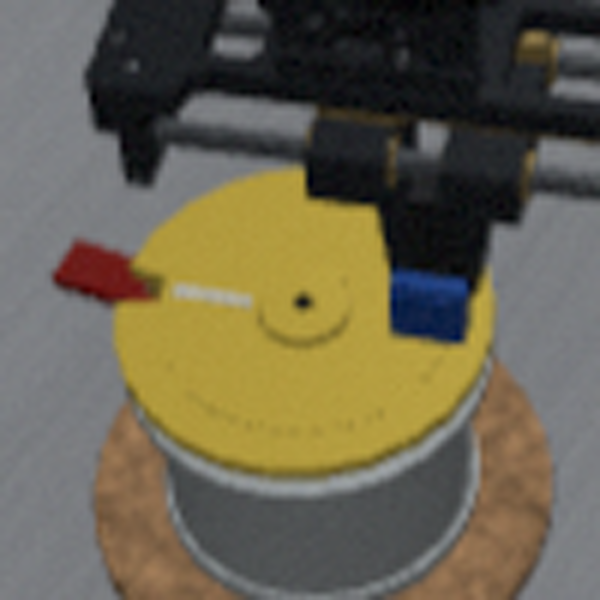

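View pics/top3c.png

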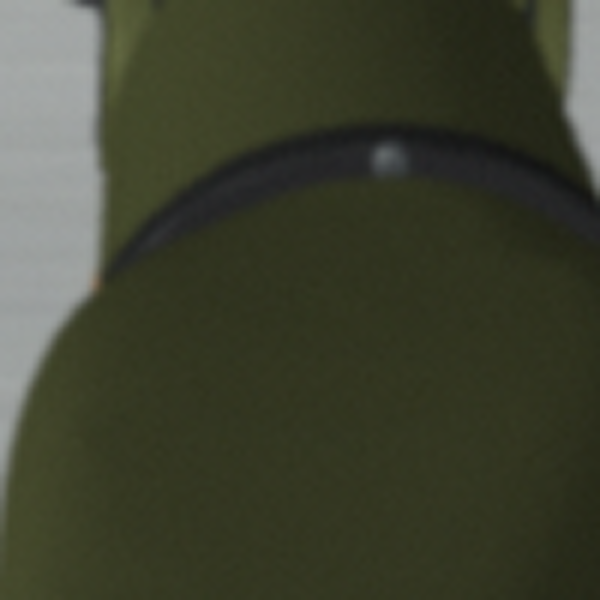

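The scene view shows the notch at (148,287) next to the ear at (100,272), and the line running from (175,290) to (252,300). I'll measure the remaining angle.

```bash
cat > meas.py <<'E'
from h import *
from plan import ray
def ang(p,n='scene'):
    """subpixel line and ear directions in scene image"""
    k,D,T=K(n); C=np.array([.5446,-.0801])
    # resample to a top-down map at z=105 (line) and 90 (ear), 0.25 mm/px
    out={}
    for nm,zh in(('line',.105),('ear',.0895),('fin',.129)):
        g=np.arange(-100,100,.25)/1000; X,Y=np.meshgrid(g,g)
        P=np.stack([C[0]+X,C[1]+Y,np.full_like(X,zh)],-1).reshape(-1,3)
        q=pix(n,P).reshape(*X.shape,2).astype(np.float32)
        im=cv2.remap(p,q[...,0],q[...,1],cv2.INTER_LINEAR); h=cv2.cvtColor(im,cv2.COLOR_RGB2HSV).astype(int)
        R=np.hypot(X,Y)
        if nm=='line': m=(R>.018)&(R<.040)&(h[...,1]<120)&(h[...,2]>130)
        elif nm=='ear': m=(R>.064)&(R<.088)&((h[...,0]<8)|(h[...,0]>172))&(h[...,1]>130)&(h[...,2]>50)
        else: m=(R>.025)&(R<.058)&(h[...,0]>95)&(h[...,0]<130)&(h[...,1]>110)&(h[...,2]>50)
        if m.sum()<20: out[nm]=None;continue
        out[nm]=(float(np.degrees(np.arctan2(Y[m].mean(),X[m].mean())).round(2)),int(m.sum()),float(R[m].mean().round(4)))
        if nm=='line': out['im']=im[::-1]
    return out
E
python3 - <<'E'
from meas import *
for n in('scene','top'):
    o=ang(np.load(n+'0.npz')['p'],n);o.pop('im',0);print(n,o)
p,d=grab_frame('scene');o=ang(p);im=o.pop('im');print(o)
cv2.imwrite('pics/rect3.png',im[...,::-1])
E
```

```text
scene {'line': (-30.36, 2023, 0.0291), 'ear': (-171.82, 5640, 0.078), 'fin': (156.17, 4683, 0.037)}
top {'line': (-29.33, 1572, 0.029), 'ear': (-173.95, 6443, 0.0759), 'fin': (149.61, 2057, 0.0419)}
{'line': (-161.44, 2308, 0.0292), 'ear': (-171.72, 6342, 0.0767), 'fin': (7.2, 8665, 0.044)}
```

View pics/rect3.png

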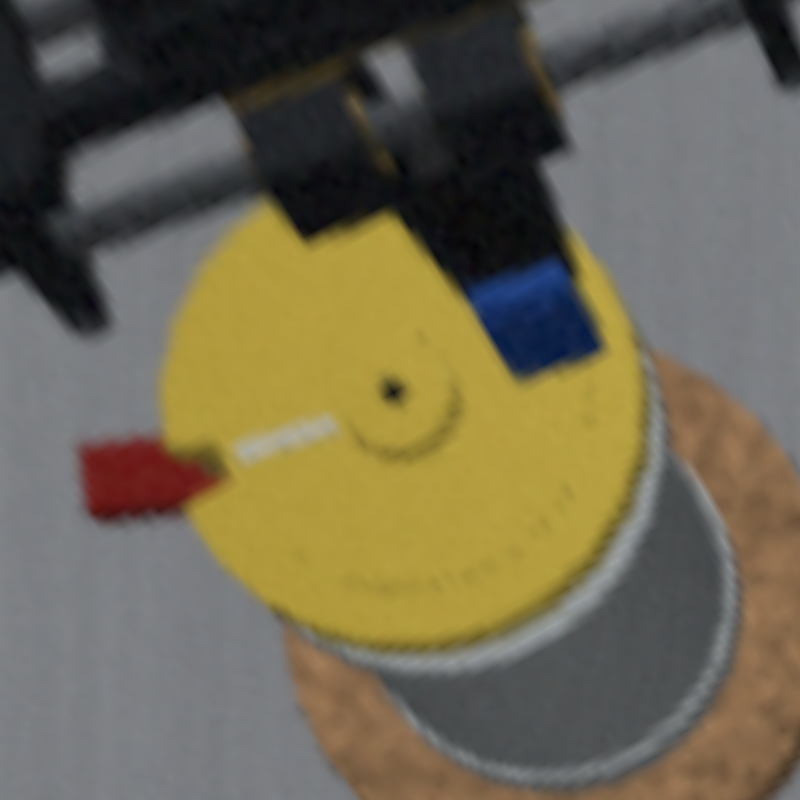

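```bash
python3 - <<'E'
from plan import *
C=(544.5,-80)
plan(now(),[at(C,19-3*i,14,115,1) for i in range(1,4)]+[at(C,8.5,14,115,1)])
E
```

```text
[[[1.2, -0.4, -2.3], 0.056, 0], [[0.7, 0.0, -2.2], 0.052, 0], [[0.6, 0.0, -2.2], 0.053, 0], [[0.4, 0.0, -1.1], 0.026, 0]]
4 [583.  -60.1 115. ] 0.1481 max 2.3 0.056
```

Then back off 8 mm (tool +z), rise, and move clear to get a top view.

Emit:
{"op": "send_rows", "data": {"plan": [[[0.6,0,-2.2],0.054,0],[[0.7,0.0,-2.2],0.052,0],[[0.6,0.0,-2.2],0.053,0],[[0.4,0.0,-1.1],0.026,0],[[0,0,0],0,0],[[0,0,0],0,0]]}}

```text
time: 7.2
position: [0.5825, -0.0599, 0.1146]
ee_rot: [-1.567, -0.117, 0.117]
ft_force: [-1.3, 1.1, 0.2]
width: 0.006
```

```bash
python3 - <<'E'
from meas import *
from plan import *
print(np.round(now(),3))
p,d=grab_frame('scene');o=ang(p);im=o.pop('im');print(o)
cv2.imwrite('pics/rect4.png',im[...,::-1])
E
```

```text
[ 5.82516e+02 -5.99080e+01  1.14641e+02  1.49000e-01]
{'line': (-171.35, 2282, 0.0291), 'ear': (-172.16, 6139, 0.0771), 'fin': (-1.54, 8254, 0.045)}
```

View pics/rect4.png

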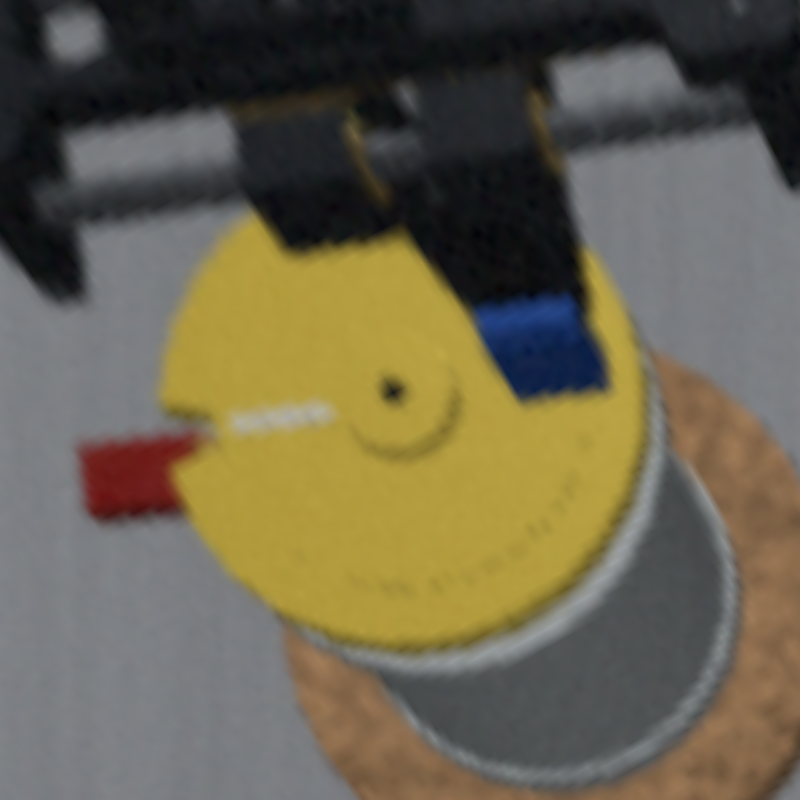

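The line is now at about 188.7° and the ear is estimated at 186–188°. I'll back off and clear the hand for an unobstructed top view.

Emit:
{"op": "send_rows", "data": {"plan": [[[0,0,4],0,0],[[0,0,5],0,0],[[0,-20,5],0,0],[[0,-30,5],0,0],[[0,-30,30],0,0],[[0,-10,40],0,0],[[0,0,40],0,0],[[0,0,40],0,0],[[0,0,40],0,0],[[0,0,0],0,0]]}}

```text
time: 8.25
position: [0.55, 0.155, 0.2043]
ee_rot: [-1.562, -0.124, 0.125]
ft_force: [-0.8, -0.5, 0.0]
width: 0.005
```

```bash
python3 - <<'E'
from meas import *
from plan import *
print(np.round(now(),3))
for n in('scene','top'):
    p,d=grab_frame(n);o=ang(p,n);im=o.pop('im');print(n,o)
    cv2.imwrite(f'pics/rect5{n}.png',im[...,::-1])
E
```

```text
[5.50015e+02 1.55005e+02 2.04313e+02 1.58000e-01]
scene {'line': (-173.2, 2375, 0.0293), 'ear': (-172.13, 6146, 0.0771), 'fin': (-3.54, 7025, 0.0454)}
top {'line': (-172.19, 1856, 0.03), 'ear': (-173.93, 6425, 0.0759), 'fin': (10.42, 2482, 0.0398)}
```

View pics/rect5top.png

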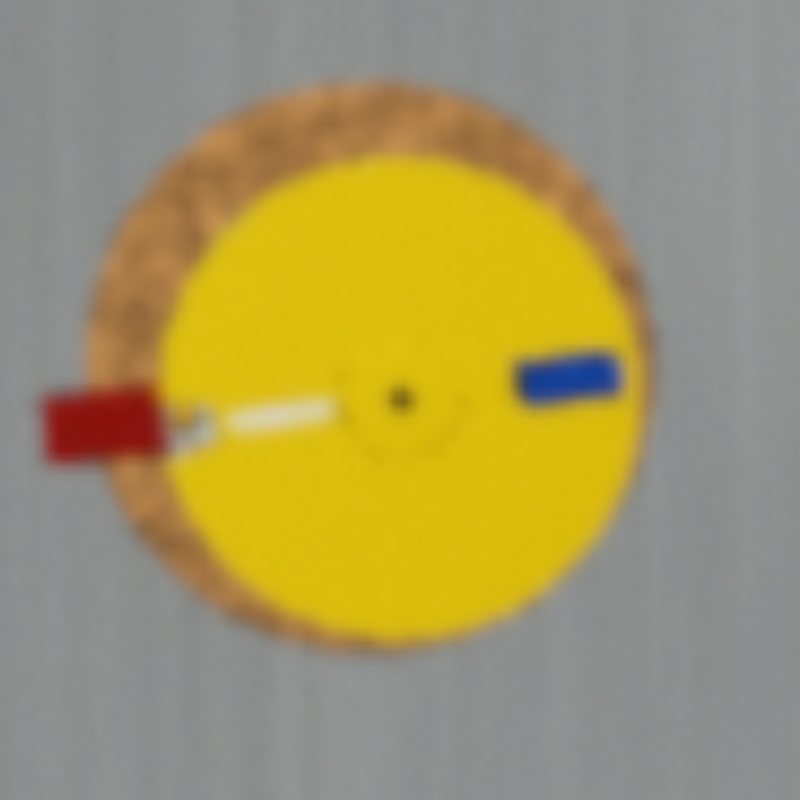

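View pics/rect5scene.png

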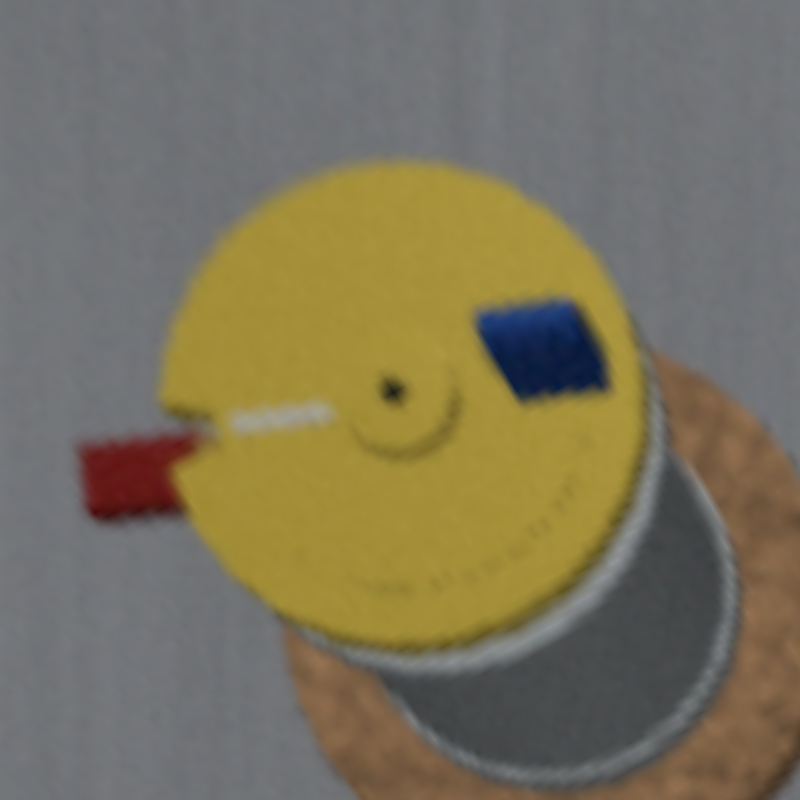

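```bash
python3 - <<'E'
from meas import *
a=[]
for n in('top','scene'):
    ps=[grab_frame(n)[0].astype(float) for _ in range(4)]; p=np.mean(ps,0).astype(np.uint8)
    o=ang(p,n);o.pop('im');print(n,o)
    u,v=pix(n,[.491,-.0865,.1])[0].round().astype(int); print(u,v)
    c=cv2.resize(p[v-12:v+13,u-12:u+13,::-1],(400,400),interpolation=cv2.INTER_CUBIC)
    # predicted pin tip circle outlines for target angles
    a.append(c)
cv2.imwrite('pics/notch6.png',np.hstack(a))
E
```

```text
top {'line': (-172.2, 1849, 0.03), 'ear': (-173.93, 6433, 0.0759), 'fin': (10.42, 2484, 0.0398)}
300 207
scene {'line': (-173.15, 2358, 0.0293), 'ear': (-172.16, 6149, 0.0771), 'fin': (-3.55, 7028, 0.0454)}
199 208
```

View pics/notch6.png

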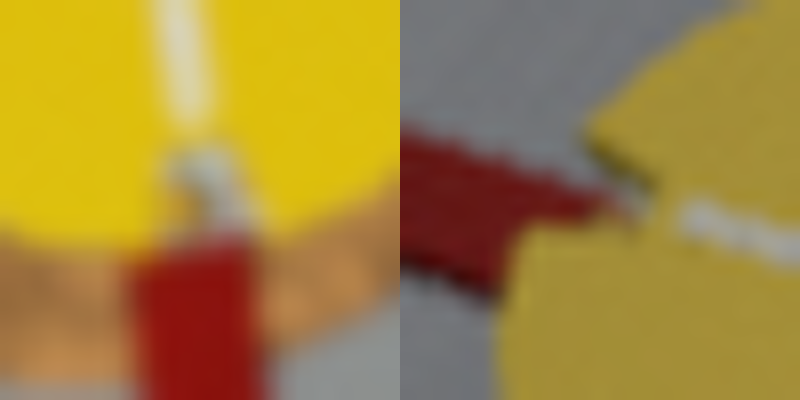

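In the top zoom the brass pin sits left of the notch's middle, so about 2° more clockwise is needed. I'll nudge the fin again.

```bash
python3 - <<'E'
from plan import *
C=(544.5,-80)
plan(now(),[at(C,6.5,26,180,6),at(C,6.5,26,115,4),at(C,6.5,13.9,115,6)])
E
```

```text
[[[0.3, 4.1, -32.9], 0.005, 0], [[0.4, 4.1, -32.9], 0.005, 0], [[0.6, 4.1, -32.9], 0.005, 0], [[0.8, 4.1, -32.9], 0.006, 0], [[0.9, 4.1, -32.9], 0.005, 0], [[1.1, 4.1, -32.8], 0.006, 0], [[0.0, 16.3, -0.0], -0.0, 0], [[0.0, 16.2, -0.0], -0.0, 0], [[0.0, 16.3, -0.0], -0.0, 0], [[0.0, 16.2, -0.0], -0.0, 0], [[0.0, 0.0, -2.0], -0.0, 0], [[0.0, 0.0, -2.0], -0.0, 0], [[0.0, 0.0, -2.0], -0.0, 0], [[0.0, 0.0, -2.0], -0.0, 0], [[0.0, 0.0, -2.1], -0.0, 0], [[0.0, 0.0, -2.0], -0.0, 0]]
16 [583.6 -61.5 115. ] 0.1134 max 32.9 0.006
```

Emit:
{"op": "send_rows", "data": {"plan": [[[0.3,4,-33],0.005,0],[[0.4,4,-33],0.005,0],[[0.6,4,-33],0.005,0],[[0.8,4,-33],0.005,0],[[0.9,4,-33],0.005,0],[[1.1,4,-32.5],0.006,0],[[0,16,0],0,0],[[0,16,0],0,0],[[0,16,0],0,0],[[0,17,0],0,0],[[0,0,-2],0,0],[[0,0,-2],0,0],[[0,0,-2],0,0],[[0,0,0],0,0],[[0,0,0],0,0]]}}

```text
time: 10.25
position: [0.5836, -0.0547, 0.1163]
ee_rot: [-1.569, -0.092, 0.09]
ft_force: [0.1, 0.3, -0.0]
width: 0.002
```

```bash
python3 - <<'E'
from plan import *
C=(544.5,-80)
print(np.round(now(),3))
plan(now(),[at(C,6.5,13.9,115,4)])
E
```

```text
[ 5.83579e+02 -5.47420e+01  1.16322e+02  1.16000e-01]
[[[-0.2, 0.3, -1.7], 0.001, 0], [[-0.2, 0.3, -1.7], 0.0, 0], [[-0.1, 0.4, -1.7], 0.001, 0], [[-0.2, 0.3, -1.7], 0.0, 0]]
4 [583.7 -61.6 115. ] 0.1138 max 1.7 0.001
```

Then withdraw straight to a pose clear in +y.

Emit:
{"op": "send_rows", "data": {"plan": [[[0,0,-1.7],0,0],[[0,0,-1.7],0,0],[[0,0,-1.7],0,0],[[0,0,-1.7],0,0],[[0,0,0],0,0],[[0,0,0],0,0]]}}

```text
time: 10.85
position: [0.5841, -0.0613, 0.1156]
ee_rot: [-1.569, -0.091, 0.091]
ft_force: [0.5, 1.1, -0.0]
width: 0.002
```

```bash
python3 - <<'E'
from plan import *
C=(544.5,-80)
print(np.round(now(),3))
E
```

```text
[ 5.84066e+02 -6.12640e+01  1.15594e+02  1.16000e-01]
```

Emit:
{"op": "send_rows", "data": {"plan": [[[0,0,4],0,0],[[0,0,5],0,0],[[0,-20,5],0,0],[[0,-30,5],0,0],[[0,-30,30],0,0],[[0,-10,40],0,0],[[0,0,40],0,0],[[0,0,40],0,0],[[0,0,40],0,0],[[0,0,0],0,0],[[0,0,0],0,0]]}}

```text
time: 11.95
position: [0.5591, 0.1475, 0.2054]
ee_rot: [-1.569, -0.093, 0.094]
ft_force: [0.9, -0.3, 0.4]
width: 0.002
```

```bash
python3 - <<'E'
from meas import *
from plan import *
print(np.round(now(),3))
a=[]
for n in('top','scene'):
    ps=[grab_frame(n)[0].astype(float) for _ in range(4)]; p=np.mean(ps,0).astype(np.uint8)
    o=ang(p,n);o.pop('im');print(n,o)
    u,v=pix(n,[.491,-.0865,.1])[0].round().astype(int)
    a.append(cv2.resize(p[v-12:v+13,u-12:u+13,::-1],(400,400),interpolation=cv2.INTER_CUBIC))
cv2.imwrite('pics/notch7.png',np.hstack(a))
E
```

```text
[5.59149e+02 1.47513e+02 2.05428e+02 1.19000e-01]
top {'line': (-174.72, 1905, 0.0297), 'ear': (-173.95, 6421, 0.0759), 'fin': (8.11, 2500, 0.0398)}
scene {'line': (-176.2, 2394, 0.0295), 'ear': (-172.05, 5912, 0.0775), 'fin': (-5.43, 6777, 0.0457)}
```

View pics/notch7.png

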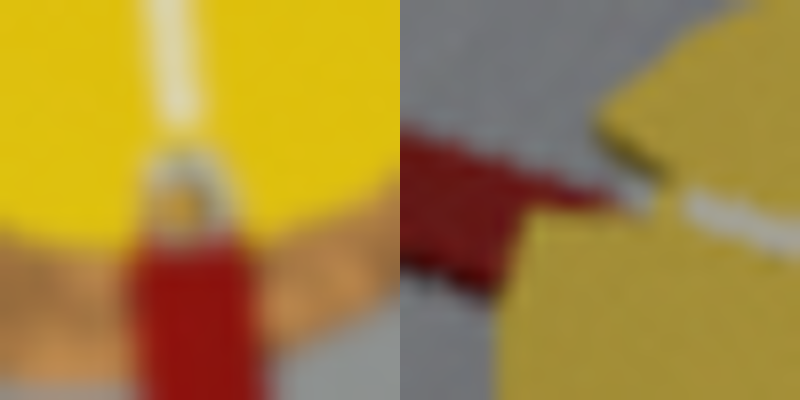

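The brass pin now stands in the middle of the notch in the top zoom, at about (183,202) against a notch middle of about (188,200). I'll go over the middle, crosswise to the fin, and press.

```bash
python3 - <<'E'
from plan import *
plan(now(),[(544.6,-80,190,np.radians(97),12),(544.6,-80,125,np.radians(97),5)])
E
```

```text
[[[-3.4, 1.3, -18.5], -0.132, 0], [[-5.8, 1.3, -17.9], -0.131, 0], [[-8.1, 1.3, -17.0], -0.132, 0], [[-10.3, 1.3, -15.8], -0.131, 0], [[-12.2, 1.3, -14.3], -0.132, 0], [[-14.0, 1.3, -12.5], -0.131, 0], [[-15.5, 1.3, -10.6], -0.132, 0], [[-16.8, 1.3, -8.5], -0.131, 0], [[-17.8, 1.3, -6.2], -0.132, 0], [[-18.4, 1.3, -3.8], -0.131, 0], [[-18.8, 1.3, -1.4], -0.132, 0], [[-18.8, 1.3, 1.2], -0.131, 0], [[0.0, 13.0, -0.0], -0.0, 0], [[0.0, 13.0, -0.0], -0.0, 0], [[0.0, 13.0, -0.0], -0.0, 0], [[0.0, 13.0, -0.0], -0.0, 0], [[0.0, 13.0, -0.0], -0.0, 0]]
17 [544.6 -80.  125. ] 1.6925 max 18.8 0.132
```

Emit:
{"op": "send_rows", "data": {"plan": [[[-3.4,1.3,-18.5],-0.132,0],[[-5.8,1.3,-17.9],-0.131,0],[[-8.1,1.3,-17.0],-0.132,0],[[-10.3,1.3,-15.8],-0.131,0],[[-12.2,1.3,-14.3],-0.132,0],[[-14.0,1.3,-12.5],-0.131,0],[[-15.5,1.3,-10.6],-0.132,0],[[-16.8,1.3,-8.5],-0.131,0],[[-17.8,1.3,-6.2],-0.132,0],[[-18.4,1.3,-3.8],-0.131,0],[[-18.8,1.3,-1.4],-0.132,0],[[-18.8,1.3,1.2],-0.131,0],[[0,10,0],0,0],[[0,10,0],0,0],[[0,10,0],0,0],[[0,10,0],0,0],[[0,0,0],0,0],[[0,0,0],0,0]]}}

```text
time: 14.15
position: [0.5447, -0.0783, 0.1496]
ee_rot: [-1.147, -1.3, 1.3]
ft_force: [-0.6, 0.1, -0.6]
width: 0.003
```

```bash
python3 - <<'E'
from plan import *
from bench import sensors
print(np.round(now(),3),sensors.get_obs()['ft_force'])
plan(now(),[(544.6,-80,115,np.radians(97),5)])
E
```

```text
[544.691 -78.334 149.612   1.695] [-0.63067795  0.12896266 -0.61943099]
[[[-0.3, 6.9, 0.1], 0.0, 0], [[-0.3, 6.9, 0.0], 0.0, 0], [[-0.3, 6.9, 0.1], 0.001, 0], [[-0.4, 7.0, 0.0], 0.0, 0], [[-0.3, 6.9, 0.1], 0.001, 0]]
5 [544.6 -80.  115. ] 1.6928 max 7.0 0.001
```

Descend to 115, then press slowly (1 mm/row) to about z=106.

Emit:
{"op": "send_rows", "data": {"plan": [[[-0.3,7,0],0,0],[[-0.3,7,0],0,0],[[-0.3,7,0],0,0],[[-0.3,7,0],0,0],[[-0.4,6.5,0],0,0],[[0,1,0],0,0],[[0,1,0],0,0],[[0,1,0],0,0],[[0,1,0],0,0],[[0,1,0],0,0],[[0,1,0],0,0],[[0,1,0],0,0],[[0,1,0],0,0],[[0,1,0],0,0],[[0,0,0],0,0]]}}

```text
time: 15.65
position: [0.5451, -0.0807, 0.107]
ee_rot: [-1.149, -1.3, 1.299]
ft_force: [-1.5, -0.5, 5.2]
width: 0.006
```

Emit:
{"op": "send_rows", "data": {"plan": [[[0,1,0],0,0],[[0,1,0],0,0],[[0,1,0],0,0],[[0,1,0],0,0],[[0,0,0],0,0]]}}

```text
time: 16.15
position: [0.5451, -0.0807, 0.103]
ee_rot: [-1.149, -1.3, 1.299]
ft_force: [-1.6, -1.0, 4.5]
width: 0.006
```

Past 3 mm with no pin stop, at about 5 N. Continuing.

Emit:
{"op": "send_rows", "data": {"plan": [[[0,1,0],0,0],[[0,1,0],0,0],[[0,1,0],0,0],[[0,0.5,0],0,0],[[0,0,0],0,0],[[0,0,0],0,0]]}}

```text
time: 16.75
position: [0.5451, -0.0807, 0.1003]
ee_rot: [-1.149, -1.3, 1.299]
ft_force: [-2.1, -0.1, 13.0]
width: 0.007
```

Emit:
{"op": "send_rows", "data": {"plan": [[[0,0.5,0],0,0],[[0,0,0],0,0],[[0,0,0],0,0]]}}

```text
time: 17.05
position: [0.5451, -0.0807, 0.1003]
ee_rot: [-1.15, -1.3, 1.299]
ft_force: [-4.1, 0.1, 17.0]
width: 0.004
```

Emit:
{"op": "send_rows", "data": {"plan": [[[0,0.6,0],0,0],[[0,0,0],0,0],[[0,0,0],0,0]]}}

```text
time: 17.35
position: [0.5451, -0.0807, 0.1002]
ee_rot: [-1.15, -1.3, 1.3]
ft_force: [-5.6, -0.1, 21.0]
width: 0.004
```

Emit:
{"op": "send_rows", "data": {"plan": [[[0,-1,0],0,0],[[0,-2,0],0,0],[[0,-5,0],0,0],[[0,-20,0],0,0],[[0,-30,0],0,0],[[0,-30,0],0,0],[[25,0,0],0,0],[[40,0,0],0,0],[[40,0,0],0,0],[[40,0,0],0,0],[[40,0,0],0,0],[[20,0,0],0,0],[[0,0,0],0,0],[[0,0,0],0,0]]}}

```text
time: 18.75
position: [0.5197, 0.1221, 0.1858]
ee_rot: [-1.149, -1.299, 1.3]
ft_force: [-0.8, -1.9, 0.0]
width: 0.002
```

```bash
python3 - <<'E'
from meas import *
from plan import *
print(np.round(now(),3),sensors.get_obs()['ft_force'])
z0={}
for n in('top','scene'):
    fr=[grab_frame(n) for _ in range(3)]; p=fr[0][0]; d=np.mean([f[1] for f in fr],0)
    for nm,dd in(('before',np.load(n+'0.npz')['d']),('after',d)):
        W=cloud(n,dd); R=np.hypot(W[...,0]-.5446,W[...,1]+.08)
        m=(R>.018)&(R<.027); b=R<.012
        print(n,nm,'face z',np.median(W[m][:,2]).round(4),W[m][:,2].mean().round(4),'boss',W[b][:,2].mean().round(4),m.sum())
    u,v=pix(n,[.5446,-.08,.1])[0].round().astype(int)
    cv2.imwrite(f'pics/end_{n}.png',cv2.resize(p[v-45:v+45,u-45:u+45,::-1],(540,540),interpolation=cv2.INTER_CUBIC))
    cv2.imwrite(f'pics/endfull_{n}.png',p[...,::-1])
E
```

```text
[519.713 122.064 185.792   1.694] [-0.75171366 -1.92699806  0.0204669 ]
top before face z 0.1052 0.1052 boss 0.1089 271
top after face z 0.0963 0.0994 boss 0.1056 265
scene before face z 0.1044 0.1047 boss 0.1079 285
scene after face z 0.0954 0.0981 boss 0.1017 272
```

View pics/end_scene.png

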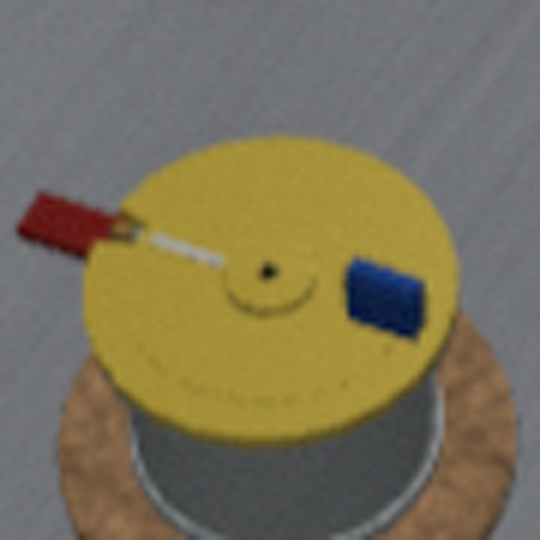

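View pics/end_top.png

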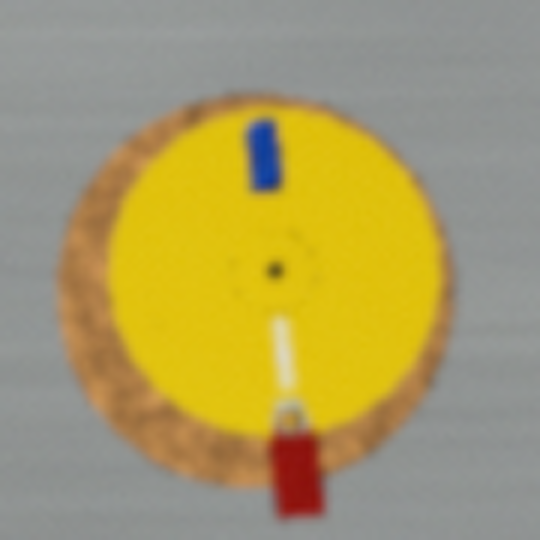

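View pics/endfull_scene.png

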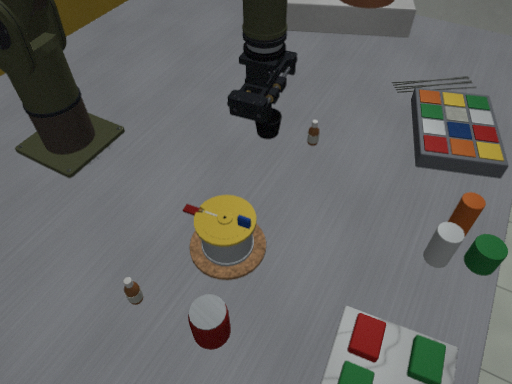

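The cover's face dropped 8.9–9.0 mm (median, both cameras). The pin shows in the notch, and the bottles, cup and tin are in place.

```bash
python3 -c "
from bench import manip
print(manip.close_job())"
```

```text
the job is handed in; nothing more can be done
None
```

The mould is closed: the notch sits over the brass pin and the cover is fully home on the rim. I handed the job in at about 19 s of the 64 s allowed.

- **Turning:** With the gripper shut, I pushed one flank of the blue fin about 144° clockwise. After a clear look from above, I gave it a second push of about 2°. The fin was never gripped and the cover never lifted.
- **Pressing:** I pressed the boss slowly at about 5 N, then up to 21 N once it stopped. The fingertip stopped at 100.2 mm, against 100 mm expected when home. Then I drew the hand about 200 mm clear.
- **Final checks:** By the median depth reading in both cameras, the cover's face went down 8.9–9.0 mm. The pin shows in the notch, and the scene picture shows the bottles, cup and tin where they were.

Some readings disagreed:
- **Mean depth:** The average depth readings gave a smaller drop, 3.3–6.6 mm, which I put down to noise in the averaging and did not trace. I relied on the median, the fingertip height and the firm stop.
- **Notch-to-ear angle:** After the last push the scene camera's angle was off by about 4°, while the top camera was within 1°. The cover going all the way down supports the top camera.

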